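# Switch the easel lamp on and turn it up

## Task

Switch on the easel lamp and turn it up: with the fingertips, gently press the key of the square push button all the way down and let it come up again, then do the same with the long one, and draw back clear. The round button works the fan: do not touch it. Do not pick up or shove any of the buttons, and leave the paint tube, the jar and the brush pot standing where they are.

Things in the scene. Friction and masses are not known exactly. Their poses are not given: they have to be found in the camera images.
- square_button: Loose wireless push button (switches the easel lamp on): a square pad 66 x 66 mm with a square white key 52 x 52 mm, lying flat on the table. Grey base 20 mm tall on a rubber foot, its white key stands up to 30 mm above the table. About 0.2 kg. Origin: centre of the underside (on the table); z up.
- square_top (a point): Centre of the top face of the square button's white key, 30 mm above the table when it is up. It moves down with the key.
- square_key (a joint): Travel of the square button's key, m: 0 up, 0.006 fully down. Its spring pushes it back up by itself: it takes about 2 N to start it and 5.5 N to hold it fully down.
- long_button: Loose wireless push button (makes the lamp brighter): a long round-ended pad 100 x 46 mm (long along its own x) with a round-ended white key 84 x 30 mm, lying flat on the table. Grey base 20 mm tall on a rubber foot, its white key stands up to 30 mm above the table. About 0.2 kg. Origin: centre of the underside (on the table); z up.
- long_top (a point): Centre of the top face of the long button's white key, 30 mm above the table when it is up. It moves down with the key.
- long_key (a joint): Travel of the long button's key, m: 0 up, 0.006 fully down. Its spring pushes it back up by itself: it takes about 2 N to start it and 5.5 N to hold it fully down.
- round_button: Loose wireless push button (works the fan; not to be touched): a round disc 66 mm across with a round white key 52 mm across, lying flat on the table. Grey base 20 mm tall on a rubber foot, its white key stands up to 30 mm above the table. About 0.2 kg. Origin: centre of the underside (on the table); z up.
- round_top (a point): Centre of the top face of the round button's white key, 30 mm above the table when it is up. It moves down with the key.
- round_key (a joint): Travel of the round button's key, m: 0 up, 0.006 fully down. Its spring pushes it back up by itself: it takes about 2 N to start it and 5.5 N to hold it fully down.
- paint_tube: Orange paint tube standing on its white cap, 142 mm tall, up to 50 mm wide, loose and easily tipped. Origin: centre of its underside. Stands to the robot's right of the buttons.
- paint_jar: Closed paint jar with a black lid, 68 mm across, 75 mm tall, loose, standing beyond the buttons. Origin: centre of its underside.
- brush_pot: White pot 76 mm across and 100 mm tall with paint brushes standing in it up to 230 mm above the table, loose, to the robot's left of the buttons. Origin: centre of its underside.

How it is judged:
On the way, in this order (a step that is already met when the one before it is completed fails the run):
1. the square button's key is pressed down by the fingers, the long one's being up (value of joint square_key above 0.0045 m and contact force between the fingers and square_button above 0.5 N and value of joint long_key below 0.0015 m), for 0.05 s.
2. the square button's key has come up again (value of joint square_key below 0.001 m and value of joint long_key below 0.0015 m), for 0.05 s.
3. the long button's key is pressed down by the fingers, the square one's being up (value of joint long_key above 0.0045 m and contact force between the fingers and long_button above 0.5 N and value of joint square_key below 0.0015 m), for 0.05 s.
At the end, for the whole second after the job is handed in: All three keys are up (within 1 mm), the square and long buttons lie flat within 20 mm and the round one within 10 mm of where they were, and the tube, jar and pot stand upright within 20 mm of where they were, all at rest (value of joint each of square_key, long_key, round_key below 0.001 m and distance of each of square_button, long_button, paint_tube, paint_jar, brush_pot from where it was at the start of the episode below 0.02 m and distance of round_button from where it was at the start of the episode below 0.01 m and height (world z) of each of square_button, long_button, round_button below 0.004 m and angle between each of paint_tube, paint_jar, brush_pot's own z axis and vertical below 0.1 rad and linear speed of each of square_button, long_button, round_button, paint_tube, paint_jar, brush_pot below 0.01 m/s); the robot touches nothing.
It fails at once if the round button is touched or its key pressed (contact force between any of the fingers, the arm and round_button above 0.3 N or value of joint round_key above 0.0015 m).
It fails at once if a button is lifted more than 10 mm off the table (height (world z) of any of square_button, long_button, round_button above 0.01 m).
It fails at once if a button is shoved more than 25 mm (distance of any of square_button, long_button, round_button from where it was at the start of the episode above 0.025 m).
It fails at once if a button is pressed harder than 30 N (contact force between the fingers and square_button above 30 N or contact force between the fingers and long_button above 30 N).
It fails at once if the tube, jar or pot is moved more than 20 mm or tipped (distance of any of paint_tube, paint_jar, brush_pot from where it was at the start of the episode above 0.02 m or angle between any of paint_tube, paint_jar, brush_pot's own z axis and vertical above 0.3 rad).
It also fails if it takes over 45 s, if anything falls off the work surface, if the arm or the gripper's body presses on something with over 40 N, if the wrist force passes 120 N, or if a joint passes its speed limit or range.

## Robot

A 6-joint arm with a two-finger parallel gripper is mounted at the origin on the work surface. World frame = base frame: x ahead of the robot, y to its left, z up, the work surface at z = 0. Lengths are in m, angles in rad, forces in N, time in s.
With the tool pointing down it reaches from about 0.225 to 0.875 m from the base axis. Payload 3.4 kg.
Tool frame: the origin (TCP) lies between the finger pads; the fingertips stand 11 mm ahead of it and the grasp point (between the pads) lies 8 mm behind it; z points along the fingers, y is the line along which they close (so a half turn about z gives the same grasp; the last joint's range is limited). The gripper opens to 85 mm and grips with 20 to 120 N. Pads are 22 mm wide; open, the fingers measure 114 mm over their backs; the gripper's body (76 mm by 85 mm) begins 54 mm behind the grasp point. The pads swing forward as they close: fully open they stand 13 mm farther back than shut.
Start: joints at [-1.309, 0.276, 1.505, -0, 1.361, -0.121], TCP at [0.215, -0.533, 0.242] pointing down, gripper open.
Joint ranges: [-2.89, 2.89], [-0.75, 2.08], [0.22, 2.7], [-1.18, 4.32], [0.11, 2.71], [-2.7, 2.7]. Speed limits (rad/s): [2.57, 2.57, 3.14, 3.14, 3.14, 3.14].

## Interface

Orientations are given as a unit quaternion [w, x, y, z].
In Python, from rig import sensors, eyes, manip gives the robot as it stands.
- The arm moves only by the tool drive_tool, never from a script. Its argument "deltas" is a list of rows, each an object with "linear": the shift along the world's x, y, z in mm, a list of three; "twist": the turn about the world's z in degrees; "claw": the opening, from 0 (shut) to 1 (fully open). In form: [{"linear": [tx, ty, tz], "twist": twist, "claw": claw}, ...]. A call has 1 to 12 rows; each row is the pose to reach, as a shift and turn from the pose commanded when the call began; what a row does not reach only later rows make up. A row lasts 1/12 s, in which the tool goes at most 41.7 mm and 7.16 degrees, less where a joint would pass 70% of its speed; a pose out of reach is approached as far as the arm can. A call with a gripper value outside its range is refused whole. The fingers move at their own pace and stop on an object; "squeeze" is the grip in N (left out, the last holds). Time passes only in rows, so rows that repeat a pose let the fingers close. It gives the time, the measured TCP pose, the force, the opening and the grip force at its end, in the units of the state.
- sensors.get_state(): the state, without advancing time (a new reading comes with each control period).
- eyes.get_image(name): name is "scene" or "top"; returns the picture (420x560x3 uint8, red, green, blue); there is no depth.
- eyes.camera_model(name): a dict with "intrinsics" (3x3 intrinsics, pixels), "R" (3x3) and "t" (3): a world point X has camera coordinates R X + t. Camera axes: x right, y down, z forward; pixel columns grow to the right and rows downward; lengths in m; the calibration is good to about 2 mm. A picture is of the moment at which its call begins. camera_model takes no time and is no camera call.
- manip.sign_off(): hands the job in; it is judged then, once.
The state is a dict: "clock": time; "qpos": joint angles; "qd": joint speeds; "effort": joint torques, N m; "position": TCP position; "ee_rot": TCP orientation; "contact_force": force on the tool from outside, world axes, zero at the start; "moment": the same for the moment, N m; "width": finger opening in m; "gripper_force": force on a finger pad.
Only numpy, scipy, OpenCV 4.12 (cv2) and the standard library are available. Lean on these libraries where they do the work, as an engineer would, in place of code of your own. Each camera call takes 0.05 s, during which the arm holds its last target. There are 200 camera calls.

## Working session

There is one attempt and no reset: what is moved stays moved. The work goes in short steps, Python scripts to look and compute and a tool call to move; the robot and the scene stay as the last step left them, time stands still between calls to the robot, and variables do not carry over. Pictures are saved under pics/ and viewed, at most 10 in all, crops included, and the job is handed in when it is done.

Besides the shell and the picture viewer there is one more tool, called after ">>>" as name([rows], argument=value, ...), one row to a line, values as JSON. drive_tool: Moves the arm, as the interface text tells. Its arguments: {"type":"object","properties":{"deltas":{"type":"array","items":{"type":"object","properties":{"linear":{"type":"array","items":{"type":"number"}},"twist":{"type":"number"},"claw":{"type":"number"}}}},"squeeze":{"type":"number"}},"required":["deltas"]}

```bash
mkdir -p pics; python3 - <<'E'
from rig import sensors, eyes
import cv2, numpy as np
for n in ("top","scene"):
    im=eyes.get_image(n); cv2.imwrite(f"pics/{n}0.png",im[:,:,::-1])
    m=eyes.camera_model(n); print(n,np.round(m["intrinsics"],1).tolist(),np.round(m["R"],3).tolist(),np.round(m["t"],3).tolist())
s=sensors.get_state(); print(s["clock"],s["position"],s["ee_rot"],s["width"],s["contact_force"])
E
```

```text
top [[450.6, 0.0, 276.8], [0.0, 450.6, 205.2], [0.0, 0.0, 1.0]] [[0.016, -1.0, 0.021], [-0.992, -0.019, -0.123], [0.123, -0.019, -0.992]] [-0.005, 0.592, 1.115]
scene [[397.8, 0.0, 276.4], [0.0, 397.8, 211.3], [0.0, 0.0, 1.0]] [[-0.678, 0.735, -0.007], [0.532, 0.484, -0.695], [-0.507, -0.475, -0.719]] [0.398, -0.279, 1.502]
0.1 [ 0.21464873 -0.53293506  0.24151807] [-8.26196394e-04  9.81733966e-01  1.90257017e-01 -6.84180482e-05] 0.08522546992813396 [0.91234165 0.4108727  0.36768526]
```

View pics/top0.png

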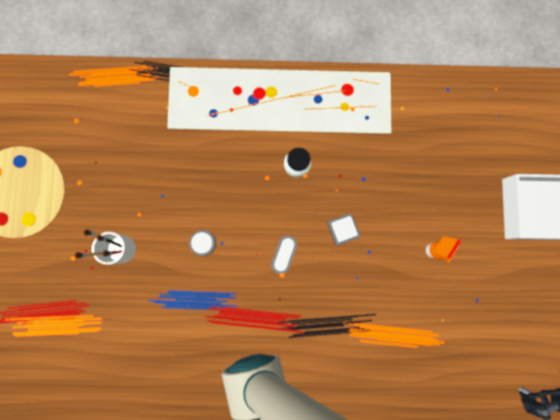

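View pics/scene0.png

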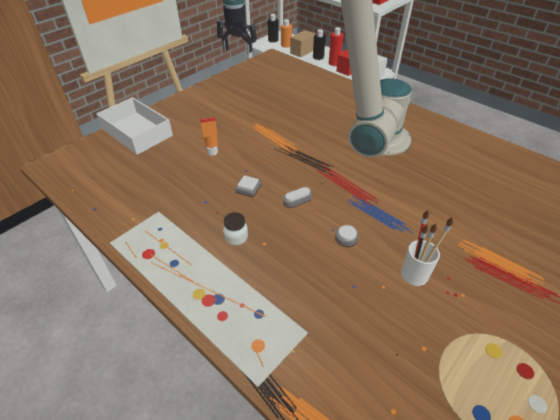

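The top view shows the square key at (344,229), the long one at (285,254), the round one at (202,243), the tube at (445,247), the jar at (298,160) and the pot at (112,248). In the scene view the square is at (249,184), the long at (298,195) and the round at (347,234). Next I measure the white keys.

```bash
cat > h.py <<'E'
import cv2, numpy as np
from rig import eyes
def ray(n,uv,z):
    m=eyes.camera_model(n); R=np.array(m["R"]);t=np.array(m["t"])
    d=R.T@np.linalg.solve(m["intrinsics"],[*uv,1]); c=-R.T@t
    return c+d*(z-c[2])/d[2]
def keys(n,im,boxes,z=.03):
    hsv=cv2.cvtColor(im,cv2.COLOR_RGB2HSV)
    for k,(u,v) in boxes.items():
        r=26; u0,v0=u-r,v-r
        p=hsv[v0:v+r,u0:u+r]; mk=((p[...,1]<60)&(p[...,2]>185)).astype(np.uint8)
        cs,_=cv2.findContours(mk,cv2.RETR_EXTERNAL,cv2.CHAIN_APPROX_NONE)
        c=max(cs,key=cv2.contourArea)[:,0]+[u0,v0]
        M=cv2.moments(c.reshape(-1,1,2)); px=(M['m10']/M['m00'],M['m01']/M['m00'])
        P=np.array([ray(n,q,z)[:2] for q in c])*1000
        print(n,k,np.round(px,1),"centre",np.round(ray(n,px,z)*1000,1),"rect",[np.round(a,1) for a in cv2.minAreaRect(P.astype(np.float32))])
E
python3 - <<'E'
from h import *
T=dict(square=(344,229),long=(285,254),round=(202,243)); S=dict(square=(249,184),long=(298,195),round=(347,234))
for n,b in (("top",T),("scene",S)): keys(n,cv2.imread(f"pics/{n}0.png")[:,:,::-1].copy(),b)
for k,uv,z in (("tube",(445,247),.07),("jar",(298,158),.075),("pot",(108,248),.1)): print(k,np.round(ray("top",uv,z)*1000))
E
```

```text
top square [344.  228.6] centre [ 535.5 -168.3   30. ] rect [array([ 535.7, -168.3]), array([53.5, 55.1]), np.float64(20.6)]
top long [283.8 254.3] centre [467.7 -15.   30. ] rect [array([467.7, -15.1]), array([33.2, 86.4]), np.float64(70.8)]
top round [201.1 242.4] centre [494.  195.2  30. ] rect [array([493.9, 195.6]), array([53.2, 50.6]), np.float64(2.0)]
scene square [247.9 182. ] centre [ 539.5 -168.6   30. ] rect [array([ 539.6, -168.7]), array([47.7, 49.5]), np.float64(21.8)]
scene long [297.5 193.1] centre [471.3 -16.1  30. ] rect [array([471. , -15.9]), array([28.1, 76.8]), np.float64(70.9)]
scene round [347.4 231.7] centre [497.3 194.   30. ] rect [array([498.6, 193.9]), array([45.3, 45.7]), np.float64(42.3)]
tube [ 492. -412.   70.]
jar [707. -45.  75.]
pot [474. 404. 100.]
```

Square is at about (537,-168), long at about (469,-15.5) with its long axis at -19°. I go above the square with the fingers shut.

>>> drive_tool([
  {"linear": [27, 30, 0], "twist": 0, "claw": 0},
  {"linear": [54, 61, 0], "twist": 0, "claw": 0},
  {"linear": [81, 91, 0], "twist": 0, "claw": 0},
  {"linear": [108, 122, 0], "twist": 0, "claw": 0},
  {"linear": [135, 152, 0], "twist": 0, "claw": 0},
  {"linear": [161, 182, 0], "twist": 0, "claw": 0},
  {"linear": [188, 213, 0], "twist": 0, "claw": 0},
  {"linear": [215, 243, 0], "twist": 0, "claw": 0},
  {"linear": [242, 274, 0], "twist": 0, "claw": 0},
  {"linear": [269, 304, 0], "twist": 0, "claw": 0},
  {"linear": [296, 335, 0], "twist": 0, "claw": 0},
  {"linear": [322, 365, 0], "twist": 0, "claw": 0},
], squeeze=20)

```text
clock: 1.1
position: [0.5377, -0.1664, 0.242]
ee_rot: [-0.0, 0.982, 0.19, -0.0]
contact_force: [0.5, -1.3, -0.6]
width: -0.0002
gripper_force: 0.0
```

>>> drive_tool([
  {"linear": [0, 0, -20], "twist": 0, "claw": 0},
  {"linear": [0, 0, -50], "twist": 0, "claw": 0},
  {"linear": [0, 0, -85], "twist": 0, "claw": 0},
  {"linear": [0, 0, -115], "twist": 0, "claw": 0},
  {"linear": [0, 0, -135], "twist": 0, "claw": 0},
  {"linear": [0, 0, -145], "twist": 0, "claw": 0},
  {"linear": [0, 0, -150], "twist": 0, "claw": 0},
  {"linear": [0, 0, -150], "twist": 0, "claw": 0},
  {"linear": [0, 0, -150], "twist": 0, "claw": 0},
])

```text
clock: 1.85
position: [0.5376, -0.1689, 0.0933]
ee_rot: [0.001, 0.982, 0.19, 0.001]
contact_force: [1.2, 0.1, 0.8]
width: -0.0
gripper_force: 0.0
```

```bash
python3 - <<'E'
from rig import sensors, eyes
import cv2
a=[eyes.get_image(n)[:,:,::-1] for n in ("top","scene")]
a=[cv2.resize(i[v:v+120,u:u+120],(400,400)) for i,(u,v) in zip(a,((284,170),(190,110)))]
cv2.imwrite("pics/near1.png",cv2.hconcat(a)); s=sensors.get_state(); print(s["clock"],s["position"],s["width"],s["contact_force"])
E
```

```text
1.95 [ 0.53789119 -0.16899088  0.09387682] 3.0377727884115453e-06 [ 0.22165263 -0.821039   -0.18698264]
```

View pics/near1.png

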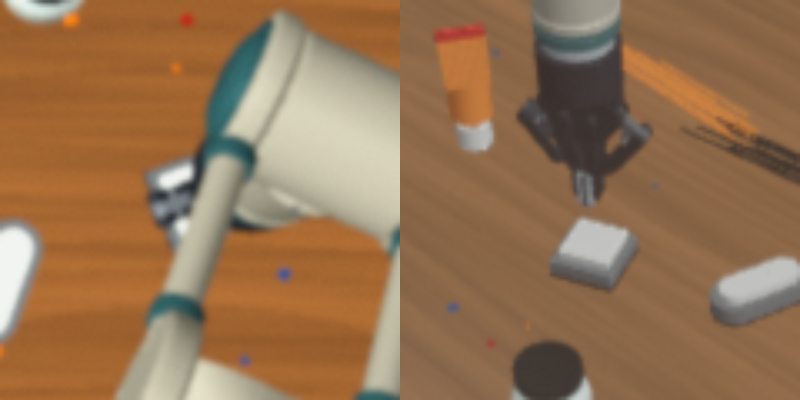

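The fingers are shut about 50 mm above the middle of the square key (scene crop, tip at (588,200), key at (597,245)). Now I lower them gently.

>>> drive_tool([
  {"linear": [0, 0, -15], "twist": 0, "claw": 0},
  {"linear": [0, 0, -30], "twist": 0, "claw": 0},
  {"linear": [0, 0, -40], "twist": 0, "claw": 0},
  {"linear": [0, 0, -46], "twist": 0, "claw": 0},
  {"linear": [0, 0, -50], "twist": 0, "claw": 0},
  {"linear": [0, 0, -52], "twist": 0, "claw": 0},
  {"linear": [0, 0, -53], "twist": 0, "claw": 0},
  {"linear": [0, 0, -54], "twist": 0, "claw": 0},
  {"linear": [0, 0, -55], "twist": 0, "claw": 0},
  {"linear": [0, 0, -55], "twist": 0, "claw": 0},
  {"linear": [0, 0, -55], "twist": 0, "claw": 0},
])

```text
clock: 2.87
position: [0.5369, -0.1685, 0.0378]
ee_rot: [0.0, 0.982, 0.19, 0.0]
contact_force: [-2.2, -0.3, 3.4]
width: 0.0001
gripper_force: 1.8
```

>>> drive_tool([
  {"linear": [0, 0, -1], "twist": 0, "claw": 0},
  {"linear": [0, 0, -2], "twist": 0, "claw": 0},
  {"linear": [0, 0, -2.5], "twist": 0, "claw": 0},
  {"linear": [0, 0, -3], "twist": 0, "claw": 0},
  {"linear": [0, 0, -3], "twist": 0, "claw": 0},
  {"linear": [0, 0, -3], "twist": 0, "claw": 0},
])

```text
clock: 3.37
position: [0.5369, -0.1685, 0.035]
ee_rot: [0.0, 0.982, 0.19, 0.0]
contact_force: [-2.4, 0.2, 8.3]
width: -0.0
gripper_force: 4.3
```

>>> drive_tool([
  {"linear": [0, 0, -0.5], "twist": 0, "claw": 0},
  {"linear": [0, 0, -1], "twist": 0, "claw": 0},
  {"linear": [0, 0, -1], "twist": 0, "claw": 0},
  {"linear": [0, 0, -1], "twist": 0, "claw": 0},
])

```text
clock: 3.7
position: [0.5369, -0.1685, 0.0349]
ee_rot: [0.0, 0.982, 0.19, 0.0]
contact_force: [-3.8, 0.8, 14.7]
width: 0.0003
gripper_force: 7.3
```

The key is bottomed: 14.7 N and no further travel. I raise, then turn and move over the long key.

>>> drive_tool([
  {"linear": [0, 0, 3], "twist": 0, "claw": 0},
  {"linear": [0, 0, 8], "twist": 0, "claw": 0},
  {"linear": [0, 0, 20], "twist": 0, "claw": 0},
  {"linear": [0, 0, 40], "twist": 0, "claw": 0},
  {"linear": [0, 0, 58], "twist": 0, "claw": 0},
  {"linear": [0, 0, 60], "twist": 0, "claw": 0},
  {"linear": [0, 0, 60], "twist": 0, "claw": 0},
])

```text
clock: 4.28
position: [0.5378, -0.1688, 0.0941]
ee_rot: [0.001, 0.982, 0.19, 0.001]
contact_force: [0.4, -0.3, 0.6]
width: 0.0001
gripper_force: 0.0
```

>>> drive_tool([
  {"linear": [-7, 15, 0], "twist": 5, "claw": 0},
  {"linear": [-15, 34, 0], "twist": 11, "claw": 0},
  {"linear": [-24, 54, 0], "twist": 17, "claw": 0},
  {"linear": [-33, 74, 0], "twist": 23, "claw": 0},
  {"linear": [-42, 94, 0], "twist": 29, "claw": 0},
  {"linear": [-51, 114, 0], "twist": 35, "claw": 0},
  {"linear": [-60, 134, 0], "twist": 41, "claw": 0},
  {"linear": [-66, 148, 0], "twist": 46, "claw": 0},
  {"linear": [-68, 153, 0], "twist": 49, "claw": 0},
  {"linear": [-68, 153, 0], "twist": 49, "claw": 0},
  {"linear": [-68, 153, 0], "twist": 49, "claw": 0},
])

```text
clock: 5.2
position: [0.4683, -0.0152, 0.0924]
ee_rot: [-0.0, 0.815, 0.58, -0.0]
contact_force: [-1.5, -0.2, 0.6]
width: -0.0002
gripper_force: 0.0
```

```bash
python3 - <<'E'
from rig import sensors, eyes
import cv2
a=[eyes.get_image(n)[:,:,::-1] for n in ("top","scene")]
a=[cv2.resize(i[v:v+120,u:u+120],(400,400)) for i,(u,v) in zip(a,((240,180),(220,110)))]
cv2.imwrite("pics/near2.png",cv2.hconcat(a)); s=sensors.get_state(); print(s["clock"],s["position"],s["ee_rot"],s["contact_force"])
E
```

```text
5.3 [ 0.46899269 -0.01581934  0.09276659] [-4.90920678e-05  8.14854404e-01  5.79665647e-01 -1.88173799e-04] [-0.53048196  0.79839338 -0.23919017]
```

View pics/near2.png

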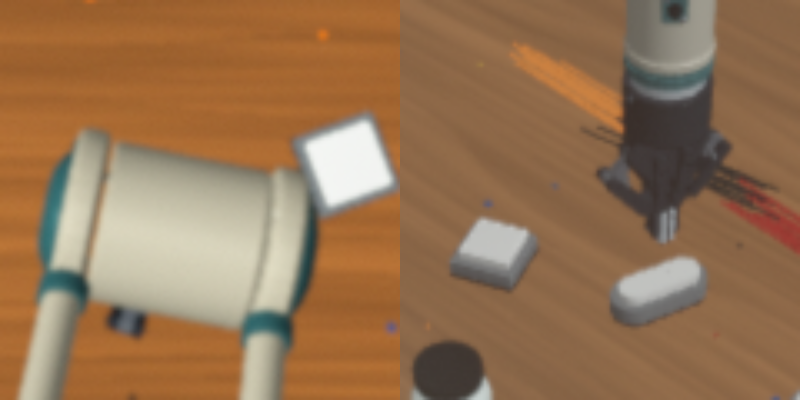

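The square key is up again in the scene crop at (495,245). The fingertips at (665,235) hang over the long key at (658,285). Now I press it.

>>> drive_tool([
  {"linear": [0, 0, -15], "twist": 0, "claw": 0},
  {"linear": [0, 0, -30], "twist": 0, "claw": 0},
  {"linear": [0, 0, -40], "twist": 0, "claw": 0},
  {"linear": [0, 0, -46], "twist": 0, "claw": 0},
  {"linear": [0, 0, -50], "twist": 0, "claw": 0},
  {"linear": [0, 0, -52], "twist": 0, "claw": 0},
  {"linear": [0, 0, -53], "twist": 0, "claw": 0},
  {"linear": [0, 0, -54], "twist": 0, "claw": 0},
  {"linear": [0, 0, -55], "twist": 0, "claw": 0},
  {"linear": [0, 0, -56], "twist": 0, "claw": 0},
  {"linear": [0, 0, -56.5], "twist": 0, "claw": 0},
  {"linear": [0, 0, -56.5], "twist": 0, "claw": 0},
])

```text
clock: 6.3
position: [0.4689, -0.0157, 0.0371]
ee_rot: [0.0, 0.814, 0.58, 0.0]
contact_force: [-1.8, -2.8, 3.4]
width: -0.0
gripper_force: 1.9
```

>>> drive_tool([
  {"linear": [0, 0, -1], "twist": 0, "claw": 0},
  {"linear": [0, 0, -2], "twist": 0, "claw": 0},
  {"linear": [0, 0, -2.5], "twist": 0, "claw": 0},
  {"linear": [0, 0, -3], "twist": 0, "claw": 0},
  {"linear": [0, 0, -3], "twist": 0, "claw": 0},
  {"linear": [0, 0, -3], "twist": 0, "claw": 0},
])

```text
clock: 6.8
position: [0.469, -0.0156, 0.0348]
ee_rot: [0.001, 0.814, 0.58, 0.0]
contact_force: [-3.2, -1.6, 12.1]
width: 0.0001
gripper_force: 6.2
```

The long key has bottomed too: 12 N at the same depth as the square. I draw back.

>>> drive_tool([
  {"linear": [0, 0, 3], "twist": 0, "claw": 0},
  {"linear": [0, 0, 8], "twist": 0, "claw": 0},
  {"linear": [0, 0, 20], "twist": 0, "claw": 0},
  {"linear": [0, 0, 45], "twist": 0, "claw": 0},
  {"linear": [0, 0, 75], "twist": 0, "claw": 0},
  {"linear": [0, 0, 110], "twist": 0, "claw": 0},
  {"linear": [0, 0, 145], "twist": 0, "claw": 0},
  {"linear": [-20, 0, 175], "twist": 0, "claw": 0},
  {"linear": [-50, 0, 190], "twist": 0, "claw": 0},
  {"linear": [-75, 0, 200], "twist": 0, "claw": 0},
  {"linear": [-90, 0, 200], "twist": 0, "claw": 0},
  {"linear": [-90, 0, 200], "twist": 0, "claw": 0},
])

```text
clock: 7.8
position: [0.376, -0.0146, 0.2338]
ee_rot: [-0.0, 0.815, 0.58, 0.0]
contact_force: [-0.4, 0.3, -1.3]
width: 0.0002
gripper_force: 0.0
```

```bash
python3 - <<'E'
from h import *
from rig import sensors
im=eyes.get_image("scene"); cv2.imwrite("pics/end.png",im[:,:,::-1])
keys("scene",im,dict(square=(249,184),long=(298,195),round=(347,234)))
s=sensors.get_state(); print(s["clock"],s["position"],s["contact_force"])
E
```

```text
scene square [247.9 182. ] centre [ 539.5 -168.6   30. ] rect [array([ 539.6, -168.7]), array([47.7, 49.5]), np.float64(21.8)]
scene long [297.6 193.1] centre [471.3 -15.6  30. ] rect [array([471.1, -15.6]), array([28.8, 76.9]), np.float64(70.3)]
scene round [347.5 231.7] centre [497.2 194.1  30. ] rect [array([496.6, 194.1]), array([47.8, 43.5]), np.float64(74.4)]
7.85 [ 0.37791819 -0.01491086  0.23343801] [ 0.39761766 -0.7731941  -0.24406193]
```

View pics/end.png

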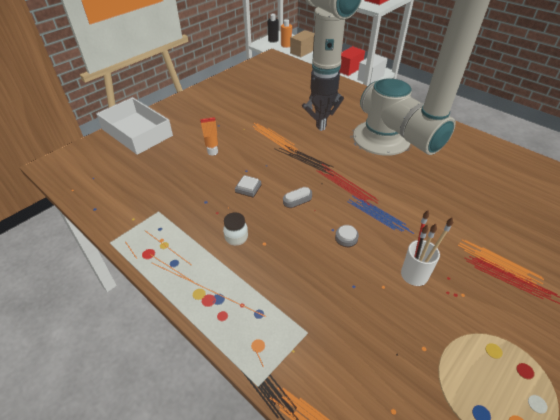

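All three buttons are unmoved with keys up (248,182), (298,193), (347,232). The tube, jar and pot still stand, and the arm is clear at (322,125).

```bash
python3 -c "
from rig import manip
print(manip.sign_off())"
```

```text
the job is handed in; nothing more can be done
None
```

I pressed the square key and then the long key fully down and let each come up again. The arm is drawn back clear, the final picture shows nothing else moved, and the job is handed in (no verdict was returned).

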